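Jog the pouch filler one step

TASK

Jog the pouch filler with the ball-topped lever on its control box: tilt that lever all the way over towards the little white lamp on the same box, hold it there for about a second, then let it return to upright. Do not jog it the opposite way, and leave the flat paddle lever on the other box alone.

Things in the scene. Friction and masses are not known exactly. Their poses are not given: they have to be found in the camera images.
- jog_lever (a joint): Tilt of the ball-topped jog lever in rad: 0 upright (where its spring centres it), positive towards the lamp of its box, hard stops at +0.45 and -0.45. Its pivot lies 75 mm below the ball's centre when upright and 54 mm above the table; the spring is 0.5 N m/rad, so fully over takes about 3 N at the ball, and the let-go lever returns upright by itself in under half a second with no real overshoot.
- jog_ball (a point): Centre of the black ball, 30 mm in diameter, on top of the jog lever's 8 mm steel rod; 129 mm above the table when upright. The lever tilts in the upright plane through the ball and the lamp; fully over, the ball's centre stands 33 mm nearer the lamp's side and 7 mm lower. The grey box below is fixed to the table, 118 mm long (along the lever's tilt), 80 mm wide, 50 mm high.
- jog_lamp (a point): Top of the small white domed pilot lamp (16 mm lens in a 21 mm dark bezel) on the jog lever's box, 63 mm above the table; horizontally 34 mm from the lever's pivot, towards one end of the box. It tells the direction in which to tilt. The box may be turned any way about the vertical.
- paddle_top (a point): Middle of the top edge of the flat black paddle (36 mm wide, 9 mm thick, 40 mm tall) of the other lever, which stands on an otherwise equal grey box with a lamp of its own, 130 mm above the table when upright. It must be left alone.

How it is judged:
By the outcome, as a careful person would: the job done as asked, in the order asked, and still so for the second after the job is handed in, with the robot touching nothing.
It also fails if it takes over 29 s, if anything falls off the work surface, if the arm or the gripper's body presses on something with over 40 N, if the wrist force passes 120 N, or if a joint passes its speed limit or range.

ROBOT

A 6-joint arm with a two-finger parallel gripper is mounted at the origin on a cart in front of the work surface, level with it; the furniture and walls round the work are solid. World frame = base frame: x ahead of the robot, y to its left, z up, the work surface at z = 0. Lengths are in mm, angles in degrees, forces in N, time in s.
With the tool pointing down it reaches from about 375 to 900 mm from the base axis. Payload 3.1 kg.
Tool frame: the origin (TCP) lies between the finger pads; the fingertips stand 17 mm ahead of it and the grasp point (between the pads) lies 2 mm behind it; z points along the fingers, y is the direction in which the jaws open and shut (so a half turn about z gives the same grasp; the last joint's range is limited). The gripper opens to 85 mm and grips with 20 to 120 N. Pads are 22 mm wide; open, the fingers measure 114 mm over their backs; the gripper's body (76 mm by 85 mm) begins 54 mm behind the grasp point. The pads swing forward as they close: fully open they stand 13 mm farther back than shut.
Start: joints at [65.747, 30.224, 82.088, -0, 67.689, -10.227], TCP at [151.436, 606.353, 219.61] pointing down, gripper open.
Joint ranges: [-176.69, 176.69], [-43.24, 126.21], [12.49, 139.97], [-82, 262], [0, 151.66], [-163.58, 163.58]. Speed limits (degrees/s): [159.86, 159.86, 180, 180, 180, 180].

INTERFACE

Orientations are given as [roll, pitch, yaw] about the fixed x, y, z axes, in that order (R = Rz(yaw) Ry(pitch) Rx(roll)).
In Python, from workcell import bot, set_gripper, viewer, order gives the robot as it stands. Calls block until the motion is done:
- bot.goto(position, orientation): joint-space move of the TCP to a pose.
- bot.move_l(position, orientation=None, rate=150): straight line of the TCP; orientation=None keeps the orientation; rate is the mean speed in mm/s.
- bot.movej(angles): joint-space move.
- set_gripper(opening, f_grip=None): finger opening in mm; f_grip is the grip in N (None keeps the last); returns when the fingers have stopped.
- bot.pause(seconds).
- bot.inverse_kinematics(position, orientation): joint angles nearest the present ones, or None.
- viewer.camera(name): name is "scene" or "top"; returns a dict with "img" (480x640x3 uint8, red, green, blue), "vertical_fov" (degrees; the focal length in pixels is half the picture's height over the tangent of half this angle, whatever the lens; pixels are square), "cx", "cy" (the principal point, pixels), "k1" (the pictures are not rectified: a ray, as slopes to the right and down, at radius r is drawn at 1 + k1 r^2 times it, then the intrinsics apply), "rvec" (rotation vector, rad) and "tvec" (3), from world to camera coordinates, as OpenCV has them. Camera axes: x right, y down, z forward; pixel columns grow to the right and rows downward; lengths in mm; the calibration is good to about 2 mm. A picture is of the moment at which its call begins. There is no depth.
A pose or a line that the arm cannot do raises bot.IKError and nothing moves.
- order.job_done(): hands the job in, once; it reports no verdict.
Readings, each from a call of its own:
- bot.get_time_s(): time.
- bot.get_q(): joint angles.
- bot.get_joint_velocities(): joint speeds.
- bot.get_effort(): joint torques, N m.
- bot.get_ee_pos(): TCP position.
- bot.get_ee_rot(): TCP orientation.
- bot.get_force(): force on the tool from outside, world axes, zero at the start.
- bot.get_wrist_torque(): the same for the moment, N m.
- bot.get_opening(): finger opening in mm.
Only numpy, scipy, OpenCV 4.12 (cv2) and the standard library are available. Lean on these libraries where they do the work, as an engineer would, in place of code of your own. Each camera call takes 0.05 s, during which the arm holds its last target.

## Working session

There is one attempt and no reset: what is moved stays moved. The work goes in short steps, each a Python script; the robot and the scene stay as the last script left them, time stands still between calls to the robot, and variables do not carry over. Pictures are saved under pics/ and viewed, and the job is handed in when it is done.

```bash
ls; mkdir -p pics; python3 - <<'E'
from workcell import bot, viewer
import cv2,pickle
d={}
for n in("scene","top"):
    c=viewer.camera(n); d[n]=c; cv2.imwrite(f"pics/{n}0.png",c["img"][:,:,::-1]); print({k:v for k,v in c.items() if k!="img"})
pickle.dump(d,open("cams0.pkl","wb")); print(bot.get_time_s(),bot.get_ee_rot())
E
```

```text
pics
{'vertical_fov': 44.81197046956438, 'cx': 318.29168593866933, 'cy': 239.70834106934893, 'k1': 0.05910927428005212, 'rvec': array([ 1.90824477, -1.20728727,  0.60141043]), 'tvec': array([-435.72580439,  319.41082736,  631.72595479])}
{'vertical_fov': 47.479489096859304, 'cx': 322.01674633289656, 'cy': 239.31320122482973, 'k1': -0.05238870564282456, 'rvec': array([ 2.19261522, -2.14113932,  0.11104286]), 'tvec': array([-229.62591455,  515.58438551,  915.19823974])}
0.1 [-1.79887263e+02 -2.26055711e-02  1.65972388e+02]
```

View pics/scene0.png

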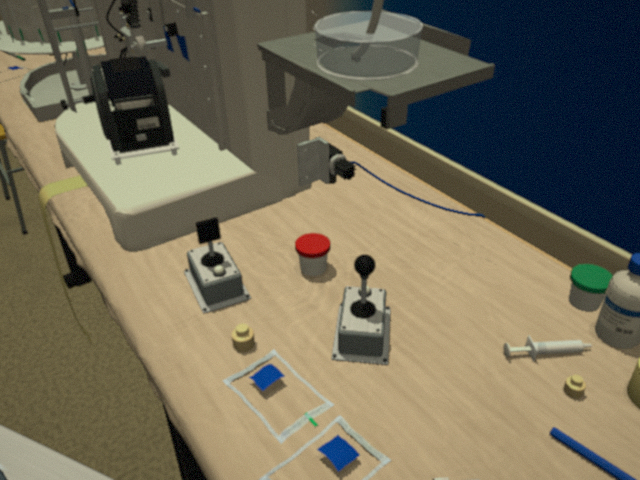

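View pics/top0.png

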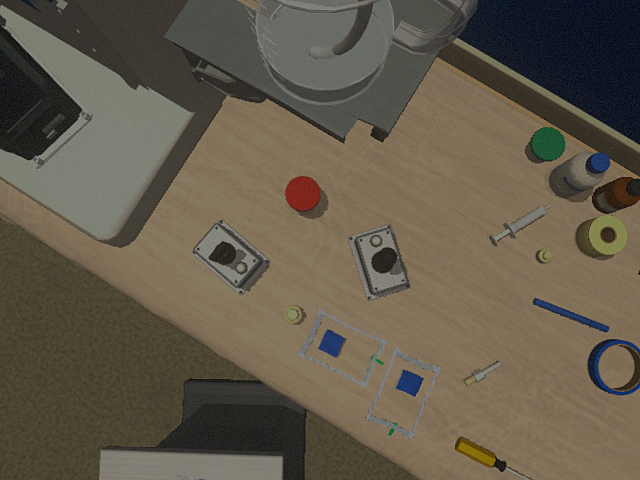

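The ball lever is at about (364,265) in the scene view and (384,260) in the top view, with its lamp at about (376,240) in the top view. The paddle box is the left one, at about (230,257) in the top view. Next I'll zoom in and measure.

```bash
cat > h.py <<'E'
import numpy as np, cv2
def K(c):
    f=240/np.tan(np.radians(c["vertical_fov"])/2); return np.array([[f,0,c["cx"]],[0,f,c["cy"]],[0,0,1.]])
def D(c): return np.array([c["k1"],0,0,0,0.])
def ray(c,uv):
    p=cv2.undistortPoints(np.array([[uv]],float),K(c),D(c))[0,0]
    R=cv2.Rodrigues(c["rvec"])[0]; o=-R.T@c["tvec"]; d=R.T@np.array([p[0],p[1],1]); return o,d/np.linalg.norm(d)
def onz(c,uv,z):
    o,d=ray(c,uv); return o+d*(z-o[2])/d[2]
def proj(c,P): return cv2.projectPoints(np.array(P,float).reshape(-1,3),c["rvec"],c["tvec"],K(c),D(c))[0][:,0]
def tri(a,ua,b,ub):
    o1,d1=ray(a,ua);o2,d2=ray(b,ub)
    t=np.linalg.lstsq(np.c_[d1,-d2],o2-o1,rcond=None)[0]
    p,q=o1+t[0]*d1,o2+t[1]*d2; return (p+q)/2,np.linalg.norm(p-q)
E
python3 - <<'E'
import pickle,cv2,numpy as np
from h import *
d=pickle.load(open("cams0.pkl","rb"))
a=d["scene"]["img"][240:370,320:410]; b=d["top"]["img"][215:310,335:425]
g=lambda im,s:cv2.resize(np.ascontiguousarray(im[:,:,::-1]),None,fx=s,fy=s,interpolation=cv2.INTER_CUBIC)
A=g(a,4);B=g(b,4); H=max(A.shape[0],B.shape[0]); o=np.zeros((H,A.shape[1]+B.shape[1],3),np.uint8);o[:A.shape[0],:A.shape[1]]=A;o[:B.shape[0],A.shape[1]:]=B
o=np.clip(o*1.5,0,255).astype(np.uint8); cv2.imwrite("pics/z0.png",o)
for n,(x0,y0,x1,y1) in dict(scene=(350,250,380,282),top=(368,245,402,276)).items():
    im=d[n]["img"][y0:y1,x0:x1].max(2); m=(im<60).astype(np.uint8)
    k,l,s,ce=cv2.connectedComponentsWithStats(m)
    print(n,[(s[i].tolist(),(ce[i]+[x0,y0]).round(1).tolist()) for i in range(1,k)])
E
```

```text
scene [([5, 6, 20, 24, 326], [364.2, 265.8])]
top [([5, 0, 6, 1, 6], [375.5, 245.0]), ([29, 1, 1, 1, 1], [397.0, 246.0]), ([4, 3, 25, 25, 470], [384.0, 259.8]), ([30, 4, 1, 1, 1], [398.0, 249.0]), ([31, 7, 1, 1, 1], [399.0, 252.0]), ([32, 10, 1, 1, 1], [400.0, 255.0]), ([32, 13, 2, 8, 9], [400.6, 261.3]), ([0, 30, 1, 1, 1], [368.0, 275.0])]
```

View pics/z0.png

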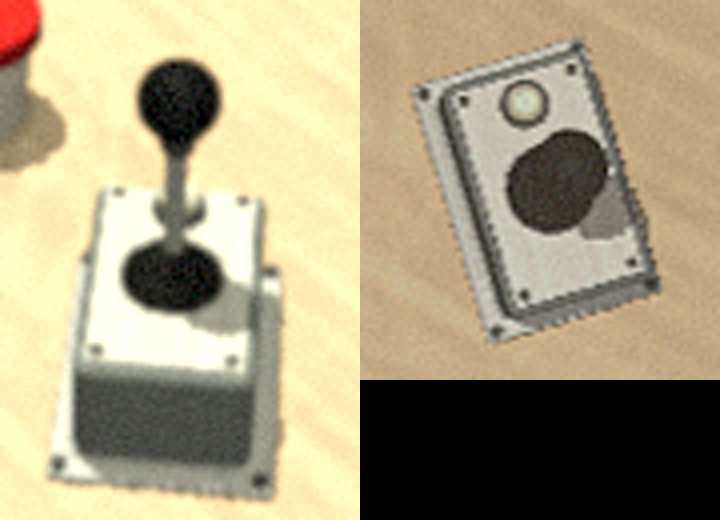

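Left: the black ball is at about (364.5,264.8) in the scene view, with the lamp behind the rod. Right: the top view shows the lamp at about (376.2,240.6), the ball at about (386.7,256.7), and four top-plate screws that give the box axis.

```bash
python3 - <<'E'
import pickle
from h import *
d=pickle.load(open("cams0.pkl","rb")); S,T=d["scene"],d["top"]
b=(364.4,264.7); bt=(386.7,256.7); lt=(376.1,240.6)
print("ball scene@129",onz(S,b,129),"top@129",onz(T,bt,129),"tri",tri(S,b,T,bt))
L=onz(T,lt,61);print("lamp",L)
sc=[((u-360)/4+335-.4,v/4+215-.4) for u,v in((463,100),(571,70),(632,261),(524,295))]
P=np.array([onz(T,s,50) for s in sc]);c=P.mean(0);print(P.round(1),"centre",c)
ax=(P[0]+P[1]-P[2]-P[3])[:2];print("axis deg",np.degrees(np.arctan2(ax[1],ax[0])),"sides",np.linalg.norm(P[0]-P[1]),np.linalg.norm(P[1]-P[2]))
v=(L-c)[:2];print("lamp from centre",np.linalg.norm(v),np.degrees(np.arctan2(v[1],v[0])))
# paddle / jar / fixture heights
print("paddle",onz(S,(208,219),130),"paddle lampbox top",onz(T,(231,257),50),"red jar",onz(S,(313,243),60), onz(T,(303,194),60))
for n,z in(("shelf edge corner",200),):
  print(tri(S,(395,124),T,(378,139)))
print(tri(S,(493,70),T,(437,62)), tri(S,(258,46),T,(166,38)))
for C in(S,T): print(proj(C,[151,606,219]))
from workcell import bot
print(bot.get_ee_pos())
E
```

```text
ball scene@129 [ 487.19688791 -320.53716134  129.        ] top@129 [ 485.75584636 -317.45958529  129.        ] tri (array([ 486.55478257, -319.00887247,  128.67408443]), np.float64(3.3644265289008826))
lamp [ 517.30271788 -307.41936472   61.        ]
[[ 519.5 -281.9   50. ]
 [ 533.3 -327.3   50. ]
 [ 453.5 -353.8   50. ]
 [ 438.3 -308.8   50. ]] centre [ 486.16273151 -317.93566402   50.        ]
axis deg 18.32405715167616 sides 47.411502152135625 84.08957722079114
lamp from centre 32.86778517311579 18.660363749703677
paddle [491.64421565 -61.04080883 130.        ] paddle lampbox top [484.96422227 -65.18075497  50.        ] red jar [ 588.37764747 -190.6533929    60.        ] [ 593.20720129 -183.64738039   60.        ]
(array([ 632.7202067 , -295.16944746,  268.87999321]), np.float64(15.325355911374896))
(array([ 724.61192197, -382.35832983,  321.65682978]), np.float64(55.99392172633926)) (array([741.76684578, -16.80779432, 314.51810672]), np.float64(2.713281495508425))
[[-368.84401192  176.23813757]]
[[-260.96631513  469.40370141]]
[151.16328784 605.74389367 218.71657278]
```

```bash
python3 - <<'E'
import pickle
from h import *
d=pickle.load(open("cams0.pkl","rb")); S,T=d["scene"],d["top"]
for uv in((105,240),(200,105),(228,95),(0,190),(0,212),(140,80)): print(uv,[onz(T,uv,z)[:2].round() .tolist() for z in(0,50,100)])
print("scene pedestal corner base",[onz(S,uv,0).round().tolist() for uv in((130,248),(62,130),(340,195))])
def g(im,s): return cv2.resize(np.clip(np.ascontiguousarray(im[:,:,::-1])*2.,0,255).astype(np.uint8),None,fx=s,fy=s,interpolation=cv2.INTER_CUBIC)
cv2.imwrite("pics/s1.png",g(S["img"][0:260,30:510],1.6)); cv2.imwrite("pics/t1.png",g(T["img"][0:260,0:500],1.6))
for c in(S,T):
  R=cv2.Rodrigues(c["rvec"])[0]; print("campos",-R.T@c["tvec"])
from workcell import bot
u=np.array([.949,.316]);B=np.array([486.5,-318.5])
for r in(-60,-10,0,40):
  p=B+u*r
  for yaw in(18.4,198.4,108.4,-71.6): 
    q=bot.inverse_kinematics([*p,124],[180,0,yaw]); print(r,yaw,None if q is None else np.round(q,1))
E
```

```text
(105, 240) [[513.0, 171.0], [509.0, 151.0], [504.0, 131.0]]
(200, 105) [[766.0, 12.0], [748.0, 0.0], [730.0, -12.0]]
(228, 95) [[786.0, -38.0], [767.0, -48.0], [748.0, -57.0]]
(0, 190) [[600.0, 374.0], [591.0, 343.0], [582.0, 312.0]]
(0, 212) [[560.0, 370.0], [553.0, 339.0], [546.0, 309.0]]
(140, 80) [[812.0, 127.0], [792.0, 109.0], [772.0, 91.0]]
scene pedestal corner base [[512.0, 141.0, 0.0], [833.0, 628.0, 0.0], [836.0, -129.0, 0.0]]
campos [-101.1645     -544.56734122  619.81456099]
campos [ 422.94238534 -220.17587642  963.73516039]
-60 18.4 [-49.9  31.9  98.5  -0.   49.6  21.7]
-60 198.4 [ -49.9   31.9   98.5   -0.    49.6 -158.3]
-60 108.4 [-49.9  31.9  98.5   0.   49.6 -68.3]
-60 -71.6 [-49.9  31.9  98.5  -0.   49.6 111.7]
-10 18.4 [-45.1  33.7  94.3  -0.   52.   26.5]
-10 198.4 [ -45.1   33.7   94.3    0.    52.  -153.5]
-10 108.4 [-45.1  33.7  94.3   0.   52.  -63.5]
-10 -71.6 [-45.1  33.7  94.3  -0.   52.  116.5]
0 18.4 [-44.2  34.1  93.4  -0.   52.5  27.4]
0 198.4 [ -44.2   34.1   93.4    0.    52.5 -152.6]
0 108.4 [-44.2  34.1  93.4   0.   52.5 -62.6]
0 -71.6 [-44.2  34.1  93.4  -0.   52.5 117.4]
40 18.4 [-40.8  35.7  89.6  -0.   54.7  30.8]
40 198.4 [ -40.8   35.7   89.6    0.    54.7 -149.2]
40 108.4 [-40.8  35.7  89.6   0.   54.7 -59.2]
40 -71.6 [-40.8  35.7  89.6  -0.   54.7 120.8]
```

View pics/s1.png

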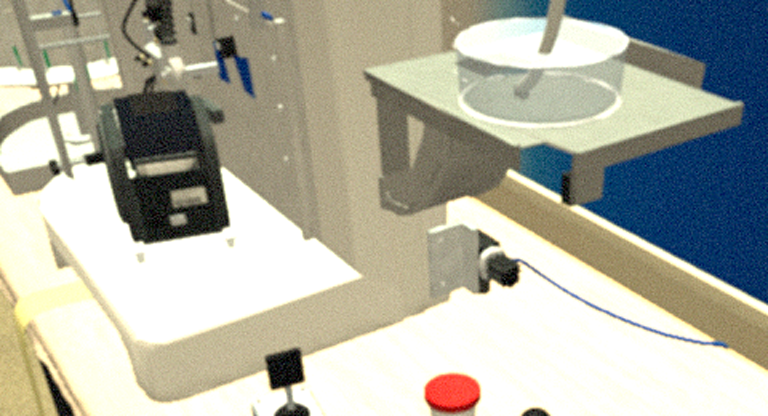

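View pics/t1.png

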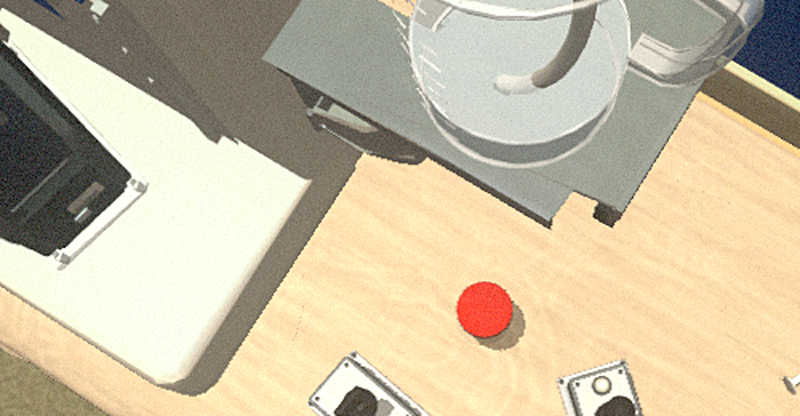

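```bash
python3 - <<'E'
import pickle
from h import *
d=pickle.load(open("cams0.pkl","rb")); S,T=d["scene"],d["top"]
print("shelf corner",tri(S,(354,93),T,(344,141)),"foot",tri(S,(385,118),T,(376,135)),"right",tri(S,(391,98),T,(388,132)))
print(onz(T,(344,141),250),onz(T,(344,141),330))
print("printer front", tri(S,(112,155),T,(38,163)), tri(S,(175,148),T,(87,116)))
from workcell import bot
q0=np.array(bot.get_q());print(q0.round(1),bot.get_force(),bot.get_opening())
a=np.radians(65.7)
print(bot.inverse_kinematics([400*np.cos(a),400*np.sin(a),330],bot.get_ee_rot()))
a=np.radians(-40)
for r,z in((400,330),(400,250)):print(bot.inverse_kinematics([r*np.cos(a),r*np.sin(a),z],[180,0,18.4]))
E
```

```text
shelf corner (array([ 613.41808544, -244.60169448,  314.68156245]), np.float64(5.479831738803785)) foot (array([ 632.66408797, -286.08371153,  277.60824261]), np.float64(3.173833928411943)) right (array([ 626.00391919, -296.60032142,  311.44207115]), np.float64(0.8815696455924287))
[ 630.95069102 -244.34881483  250.        ] [ 607.63579023 -241.63935734  330.        ]
printer front (array([624.42096256, 248.02524244, 110.13994228]), np.float64(4.507645601743312)) (array([708.95994062, 172.76521506, 102.40506517]), np.float64(3.6318681556655075))
[ 65.7  30.3  82.2   0.   67.7 -10.2] [ 0.45114395 -0.28434711 -0.53645804] 85.10278247780332
[ 4.96128604e+01  4.17408879e+00  1.02591916e+02 -3.11051202e-02
  7.33450496e+01 -2.63506063e+01]
[-5.61110534e+01  4.11395858e+00  1.02659410e+02 -2.54444375e-14
  7.32266313e+01  1.54889466e+01]
[-5.61110534e+01  1.00188445e+01  1.10015654e+02 -2.54444375e-14
  5.99655013e+01  1.54889466e+01]
```

The shelf corner is at x≈613, z≈280–315, and the machine pedestal's front is at x≈505 for y>140. I'll retract to a 400 mm radius, sweep across high, and then come down behind the ball on the side away from the lamp.

```bash
python3 - <<'E'
from workcell import bot,set_gripper,viewer
import numpy as np,cv2
a=np.radians(76)
t=lambda s:print(s,round(bot.get_time_s(),2),np.round(bot.get_ee_pos(),1),np.round(bot.get_force(),1))
bot.move_l([405*np.cos(a),405*np.sin(a),330],rate=250);t("retract")
a=np.radians(-40)
q=bot.inverse_kinematics([405*np.cos(a),405*np.sin(a),330],[180,0,18.4]);print(np.round(q,1))
bot.movej(q);t("sweep")
set_gripper(0);t("closed");print(bot.get_opening())
c=viewer.camera("scene");cv2.imwrite("pics/s2.png",c["img"][:,:,::-1])
E
```

```text
retract 1.23 [ 98.3 393.6 329.8] [-0.5 -0.4  0.6]
[-55.9   4.6 102.1  -0.   73.3  15.7]
sweep 3.67 [ 310.6 -259.7  329.9] [-0.  -0.3 -0.5]
closed 4.44 [ 310.2 -260.4  330. ] [0.1 0.1 0.2]
-0.13466742035784512
```

View pics/s2.png

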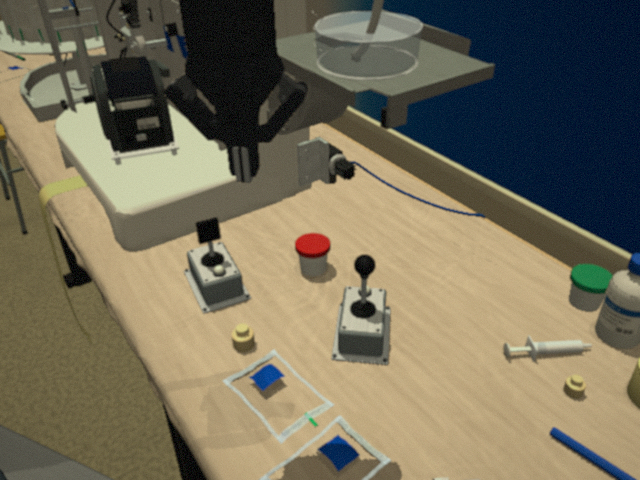

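The closed gripper is in view at about (245,160), clear of everything, and the ball lever is untouched at (364,265).

```bash
python3 - <<'E'
from workcell import bot,viewer
import numpy as np,cv2
th=np.radians(18.4);u=np.array([np.cos(th),np.sin(th)]);B=np.array([486.4,-318.6])
t=lambda s:print(s,round(bot.get_time_s(),2),np.round(bot.get_ee_pos(),1),np.round(bot.get_force(),1))
p=B-60*u
bot.move_l([*p,210],[180,0,18.4],rate=200);t("above")
bot.move_l([*p,124],rate=150);t("down")
for n in("scene","top"):
    c=viewer.camera(n);cv2.imwrite(f"pics/{n}3.png",c["img"][:,:,::-1])
E
python3 -c "
import cv2,numpy as np
a=cv2.imread('pics/scene3.png')[150:400,220:470];b=cv2.imread('pics/top3.png')[170:350,280:460]
a=cv2.resize(a,(400,400));b=cv2.resize(b,(400,400))
cv2.imwrite('pics/z3.png',np.clip(np.hstack([a,b])*1.6,0,255).astype('uint8'))"
```

```text
above 5.58 [ 429.1 -337.3  210.5] [ 0.2 -0.1 -0.8]
down 6.3 [ 429.8 -338.1  124.9] [-0.2  0.4 -0.2]
```

View pics/z3.png

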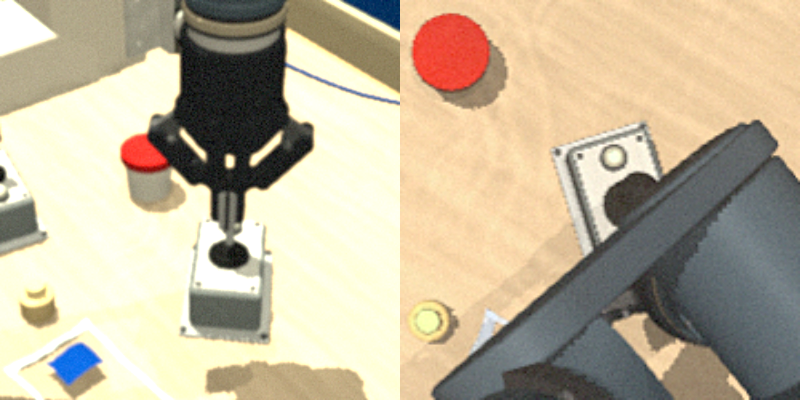

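The closed fingers sit behind the ball on the anti-lamp side and in line with the box axis. The lamp is visible beyond the ball in the top view. Now I'll push in steps with force readings.

```bash
python3 - <<'E'
from workcell import bot,viewer
import numpy as np,cv2
th=np.radians(18.4);u=np.array([np.cos(th),np.sin(th)]);B=np.array([486.4,-318.6])
def f(n=4): return np.mean([np.array(bot.get_force()) for _ in range(n)],0)
def log(r):
    F=f(); print(r,round(bot.get_time_s(),2),"along",round(float((np.array(bot.get_ee_pos())[:2]-B)@u),1),"F",F.round(1),"Fu",round(float(F[:2]@u),2)); return F[:2]@u
log(-60)
for r in list(range(-34,-10,4))+[-4,0,3,5,6,7,8,9,10,11,12]:
    bot.move_l([*(B+r*u),124],rate=60)
    Fu=log(r)
    if Fu<-8: break
c=viewer.camera("scene");cv2.imwrite("pics/scene4.png",c["img"][:,:,::-1])
c=viewer.camera("top");cv2.imwrite("pics/top4.png",c["img"][:,:,::-1])
E
python3 -c "
import cv2,numpy as np
a=cv2.imread('pics/scene4.png')[150:400,220:470];b=cv2.imread('pics/top4.png')[170:350,280:460]
a=cv2.resize(a,(400,400));b=cv2.resize(b,(400,400))
cv2.imwrite('pics/z4.png',np.clip(np.hstack([a,b])*1.6,0,255).astype('uint8'))"
```

```text
-60 6.4 along -59.6 F [-0.6 -0.  -0.4] Fu -0.59
-34 6.98 along -33.7 F [-0.8  0.3 -0.6] Fu -0.67
-30 7.23 along -30.0 F [-0.3  0.3 -0.4] Fu -0.22
-26 7.48 along -25.8 F [-0.6  0.6  0.2] Fu -0.4
-22 7.73 along -21.8 F [-0.  -0.9 -0.4] Fu -0.32
-18 7.98 along -17.8 F [-0.2  0.3  1.1] Fu -0.09
-14 8.23 along -13.7 F [-0.4 -0.8  1.4] Fu -0.6
-4 8.55 along -3.4 F [-0.9 -0.2  2.8] Fu -0.91
0 8.8 along 0.2 F [-0.9 -1.1  2.1] Fu -1.19
3 9.05 along 3.0 F [-0.8 -0.1  1. ] Fu -0.84
5 9.3 along 5.0 F [-2.2 -0.1  0.4] Fu -2.14
6 9.55 along 5.9 F [-1.2 -1.3  0.3] Fu -1.55
7 9.8 along 7.0 F [-1.3 -0.1  0.5] Fu -1.28
8 10.05 along 8.0 F [-1.7  0.6  0.4] Fu -1.45
9 10.3 along 9.1 F [-2.  -0.1  0.4] Fu -1.99
10 10.55 along 10.0 F [-0.9 -0.1  1.9] Fu -0.87
11 10.8 along 11.1 F [-2.6 -0.9  1.8] Fu -2.78
12 11.05 along 12.1 F [-0.3 -0.3  0.8] Fu -0.41
```

View pics/z4.png

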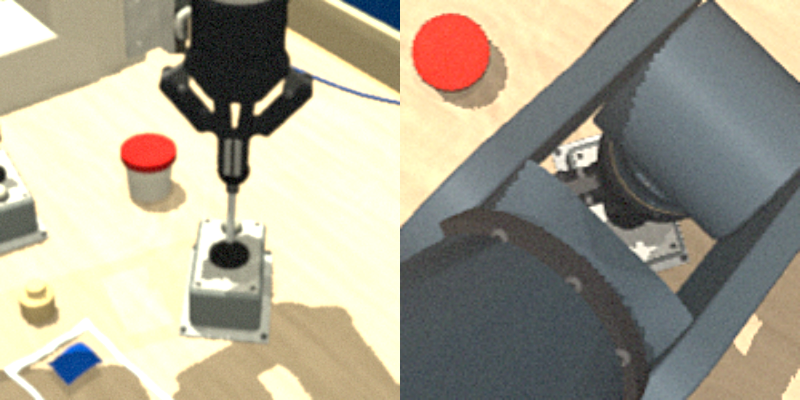

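```bash
python3 - <<'E'
import pickle
from h import *
d=pickle.load(open("cams0.pkl","rb"));S=d["scene"]
th=np.radians(18.4);u=np.array([np.cos(th),np.sin(th),0]);B=np.array([486.4,-318.6,54.])
for a in(0,.15,.3,.45): print(a,"ball",proj(S,B+75*(np.sin(a)*u+[0,0,np.cos(a)])).round(1), "rod40",proj(S,B+45*(np.sin(a)*u+[0,0,np.cos(a)])).round(1))
tip=np.array([486.4,-318.6,107])+12*u
print("tip z107",proj(S,tip),"tcp",proj(S,tip+[0,0,17]))
im=cv2.imread("pics/scene4.png")[200:330,320:410]
cv2.imwrite("pics/z5.png",np.clip(cv2.resize(im,None,fx=4.5,fy=4.5,interpolation=cv2.INTER_CUBIC)*2.,0,255).astype(np.uint8))
E
```

```text
0 ball [[362.9 264.7]] rod40 [[362.3 281.6]]
0.15 ball [[363.4 260.2]] rod40 [[362.6 278.9]]
0.3 ball [[363.9 256.8]] rod40 [[362.9 276.7]]
0.45 ball [[364.3 254.7]] rod40 [[363.1 275.3]]
tip z107 [[363.00553727 271.78842114]] tcp [[363.34662395 262.20542181]]
```

View pics/z5.png

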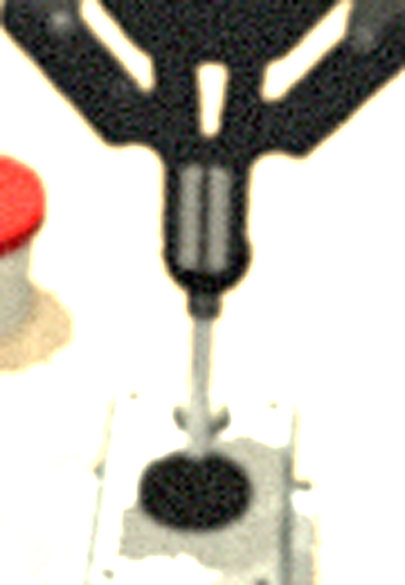

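The ball's collar has moved up about 8 px to (364,271). My projections give about 8.4 px for full tilt, so the lever is almost fully over, but there is no hard-stop force yet. I'll keep going in 1 mm steps until the stop shows, hold, and take a picture.

```bash
python3 - <<'E'
from workcell import bot,viewer
import numpy as np,cv2
th=np.radians(18.4);u=np.array([np.cos(th),np.sin(th)]);B=np.array([486.4,-318.6])
def F():
    a=[]
    for _ in range(5): a.append(bot.get_force()); bot.pause(0.03)
    return np.mean(a,0)
v=F();print("r12",v.round(1))
for r in range(13,21):
    bot.move_l([*(B+r*u),124],rate=60); v=F(); Fu=v[:2]@u
    print(r,round(bot.get_time_s(),2),np.round(bot.get_ee_pos(),1),v.round(1),"Fu",round(float(Fu),2))
    if Fu<-7: break
c=viewer.camera("scene");cv2.imwrite("pics/scene6.png",c["img"][:,:,::-1])
im=c["img"][200:330,320:410,::-1]
cv2.imwrite("pics/z6.png",np.clip(cv2.resize(np.ascontiguousarray(im),None,fx=4.5,fy=4.5,interpolation=cv2.INTER_CUBIC)*2.,0,255).astype(np.uint8))
E
```

```text
r12 [-2.1 -0.7  1.2]
13 11.73 [ 498.8 -314.5  124. ] [-2.2 -0.5  1. ] Fu -2.22
14 12.15 [ 499.7 -314.2  124. ] [-1.3 -1.   1.2] Fu -1.55
15 12.57 [ 500.6 -313.9  124. ] [-1.8 -0.7  1.3] Fu -1.96
16 12.98 [ 501.6 -313.5  124. ] [-1.6 -0.8  1.2] Fu -1.76
17 13.4 [ 502.5 -313.2  124. ] [-1.7 -0.7  1.5] Fu -1.82
18 13.82 [ 503.5 -312.9  124. ] [-1.9 -0.5  1.3] Fu -2.02
19 14.23 [ 504.5 -312.6  124. ] [-1.8 -0.3  1.6] Fu -1.81
20 14.65 [ 505.4 -312.3  124. ] [-1.6 -0.7  2.1] Fu -1.71
```

View pics/z6.png

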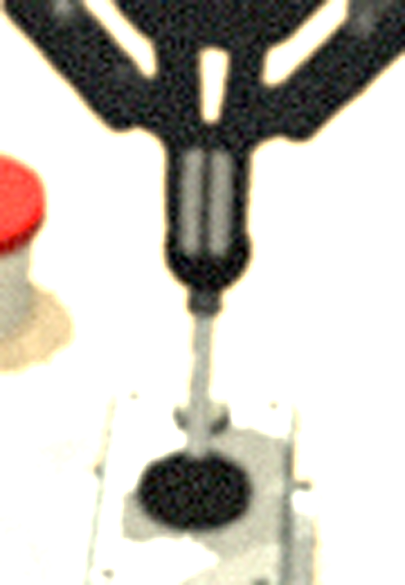

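```bash
python3 - <<'E'
import pickle
from h import *
d=pickle.load(open("cams0.pkl","rb"));S=d["scene"]
P=np.array([310.3,-260.2,330.])
for k in(-20,0,10,17,30): print(k,proj(S,P-[0,0,k]).round(1))
im=cv2.imread("pics/s2.png")[100:200,200:290]
cv2.imwrite("pics/z7.png",np.clip(cv2.resize(im,None,fx=6,fy=6,interpolation=cv2.INTER_CUBIC)*2.,0,255).astype(np.uint8))
im=cv2.imread("pics/scene3.png")[220:330,320:410]
cv2.imwrite("pics/z8.png",np.clip(cv2.resize(im,None,fx=5,fy=5,interpolation=cv2.INTER_CUBIC)*2.,0,255).astype(np.uint8))
from workcell import bot
print(bot.get_opening(),bot.get_time_s())
E
```

```text
-20 [[243.2 170.2]]
0 [[245.1 188.3]]
10 [[246. 197.]]
17 [[246.6 203. ]]
30 [[247.8 214. ]]
-0.08371538030983926 14.7
```

View pics/z7.png

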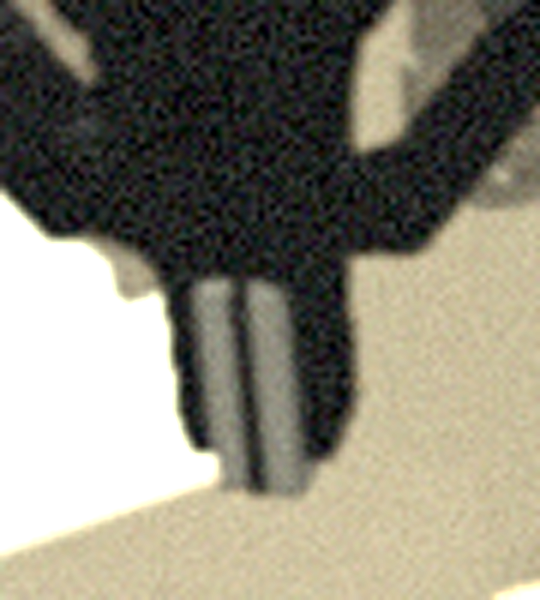

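View pics/z8.png

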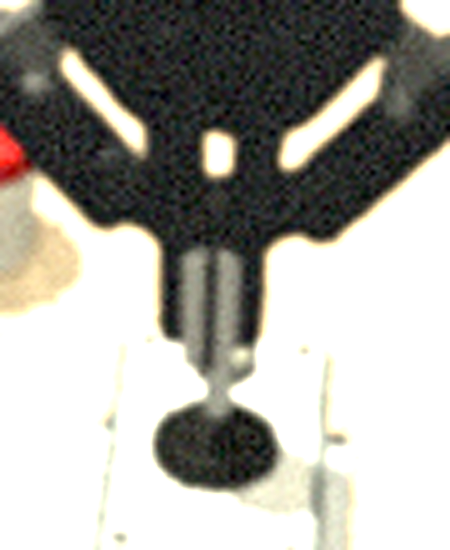

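```bash
python3 - <<'E'
import pickle
from h import *
d=pickle.load(open("cams0.pkl","rb"));S=d["scene"]
P=np.array([429.8,-338.1,124.9])
for k in(-20,-7,0,10,17,30): print(k,proj(S,P-[0,0,k]).round(1))
from workcell import bot
print(bot.get_ee_rot(),bot.get_ee_pos(),bot.get_q())
E
```

```text
-20 [[360.5 283.8]]
-7 [[360.3 291.6]]
0 [[360.1 295.7]]
10 [[359.9 301.6]]
17 [[359.8 305.6]]
30 [[359.6 313. ]]
[ 1.79997813e+02 -1.73526617e-03  1.84007365e+01] [ 505.39221789 -312.29748269  124.00448097] [-4.24817647e+01  3.48578738e+01  9.15447837e+01  5.61214414e-04
  5.35945873e+01  2.91171658e+01]
```

```bash
python3 - <<'E'
import pickle
from h import *
d=pickle.load(open("cams0.pkl","rb"));S=d["scene"]
th=np.radians(18.4);u=np.array([np.cos(th),np.sin(th),0]);B=np.array([486.4,-318.6,54.])
def edge(im):
    g=cv2.GaussianBlur(im.max(2).astype(float),(3,3),0)[255:292,361:368]
    p=g.min(1) ; return p.round().astype(int)
for n in("scene0","scene4","scene6"): print(n,edge(cv2.imread(f"pics/{n}.png")).tolist())
for s in(48,50,52,60,75): print(s,[proj(S,B+s*(np.sin(a)*u+[0,0,np.cos(a)]))[0,1].round(1) for a in(0,.2,.3,.35,.4,.45,.5)])
E
```

```text
scene0 [70, 33, 27, 24, 23, 22, 22, 21, 19, 17, 18, 16, 14, 12, 12, 12, 8, 9, 8, 9, 15, 24, 30, 37, 50, 64, 72, 72, 72, 72, 73, 74, 72, 71, 71, 72, 74]
scene4 [43, 44, 45, 43, 37, 22, 9, 9, 12, 14, 22, 34, 37, 35, 40, 52, 71, 86, 92, 93, 93, 93, 93, 93, 93, 93, 94, 95, 97, 99, 99, 100, 101, 102, 103, 105, 104]
scene6 [35, 27, 18, 14, 13, 12, 13, 12, 14, 21, 30, 37, 38, 40, 49, 68, 85, 94, 96, 96, 95, 95, 97, 99, 99, 99, 100, 98, 96, 95, 95, 95, 96, 96, 95, 95, 95]
48 [np.float64(280.0), np.float64(276.2), np.float64(274.8), np.float64(274.2), np.float64(273.7), np.float64(273.3), np.float64(272.9)]
50 [np.float64(278.9), np.float64(274.9), np.float64(273.5), np.float64(272.9), np.float64(272.3), np.float64(271.9), np.float64(271.6)]
52 [np.float64(277.7), np.float64(273.7), np.float64(272.1), np.float64(271.5), np.float64(271.0), np.float64(270.5), np.float64(270.2)]
60 [np.float64(273.2), np.float64(268.6), np.float64(266.9), np.float64(266.1), np.float64(265.5), np.float64(265.1), np.float64(264.7)]
75 [np.float64(264.7), np.float64(258.9), np.float64(256.8), np.float64(256.0), np.float64(255.3), np.float64(254.7), np.float64(254.3)]
```

The images put the closed fingertips about 20 mm higher than I assumed, near TCP height. The pads end at row 256, on the upper half of the ball, and the force stays flat at about 2 N. So the tip is riding on top of the ball, and I can't trust that the lever reached its stop. I'll lift straight up so there's no backward drag, go back behind the ball, come down 20 mm lower and redo it.

```bash
python3 - <<'E'
from workcell import bot,viewer
import numpy as np,cv2
th=np.radians(18.4);u=np.array([np.cos(th),np.sin(th)]);B=np.array([486.4,-318.6])
t=lambda s:print(s,round(bot.get_time_s(),2),np.round(bot.get_ee_pos(),1),np.round(bot.get_force(),1))
bot.move_l([*(B+20*u),185],rate=150);t("up")
bot.move_l([*(B-55*u),185],rate=200);t("back")
bot.move_l([*(B-55*u),104],rate=150);t("down")
c=viewer.camera("scene");cv2.imwrite("pics/scene9.png",c["img"][:,:,::-1])
im=c["img"][220:350,310:410,::-1]
cv2.imwrite("pics/z9.png",np.clip(cv2.resize(np.ascontiguousarray(im),None,fx=4.5,fy=4.5,interpolation=cv2.INTER_CUBIC)*2.,0,255).astype(np.uint8))
E
```

```text
up 15.26 [ 505.4 -311.9  184.7] [-0.7  0.  -0.2]
back 15.78 [ 434.3 -336.   184.4] [ 1.1 -0.3  0.7]
down 16.48 [ 435.1 -336.1  104.2] [0.5 0.1 0.2]
```

View pics/z9.png

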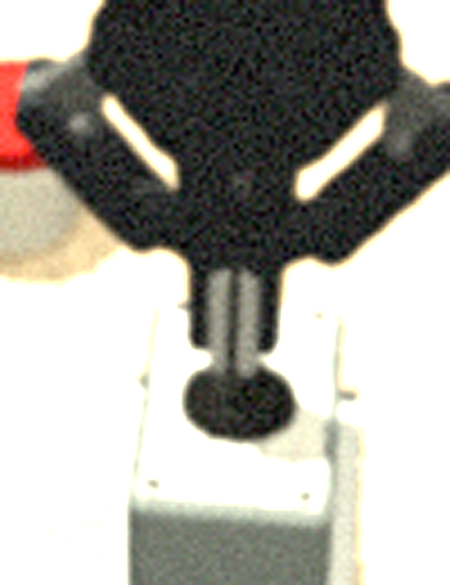

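```bash
python3 - <<'E'
from workcell import bot,viewer
import numpy as np,cv2
th=np.radians(18.4);u=np.array([np.cos(th),np.sin(th)]);B=np.array([486.4,-318.6])
def F(n=3):
    a=[]
    for _ in range(n): a.append(bot.get_force()); bot.pause(0.01)
    return np.mean(a,0)
def step(r,z=104):
    bot.move_l([*(B+r*u),z],rate=70); v=F(); Fu=v[:2]@u
    print(r,round(bot.get_time_s(),2),v.round(1),"Fu",round(float(Fu),2)); return Fu
for r in(-20,-8,2,6,8,10,11,12,13,14,15,16,17):
    if step(r)<-8: break
c=viewer.camera("scene");cv2.imwrite("pics/scene10.png",c["img"][:,:,::-1])
im=c["img"][200:330,320:410,::-1]
cv2.imwrite("pics/z10.png",np.clip(cv2.resize(np.ascontiguousarray(im),None,fx=4.5,fy=4.5,interpolation=cv2.INTER_CUBIC)*2.,0,255).astype(np.uint8))
print(bot.get_time_s(),bot.get_ee_pos())
E
```

```text
-20 17.2 [-0.4 -0.2 -0.1] Fu -0.41
-8 17.55 [-1.6  0.7  1. ] Fu -1.26
2 17.87 [-2.4 -0.7 -0.4] Fu -2.45
6 18.14 [-2.7 -1.2 -1.8] Fu -2.93
8 18.42 [-3.9 -0.5 -2.9] Fu -3.89
10 18.69 [-7.4 -1.7 -1.8] Fu -7.57
11 18.97 [-9.7 -3.5 -0.9] Fu -10.35
19.0167 [ 494.22351092 -315.57329715  103.72698833]
```

View pics/z10.png

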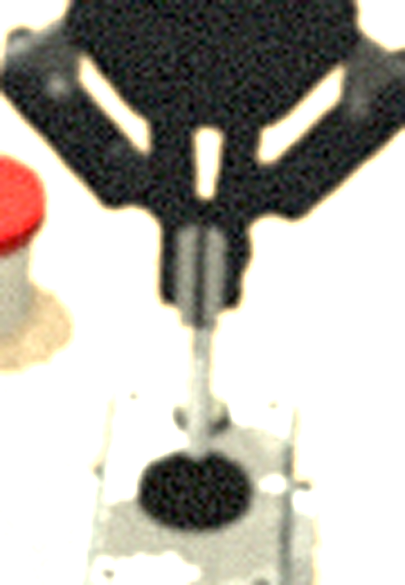

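This time the force climbs steeply, from 3.9 to 7.6 to 10.4 N over 3 mm, so the lever is against its hard stop with the fingers fully behind the ball. Now I'll hold, back straight off, check and retreat.

```bash
python3 - <<'E'
from workcell import bot,viewer
import numpy as np,cv2
th=np.radians(18.4);u=np.array([np.cos(th),np.sin(th)]);B=np.array([486.4,-318.6])
t=lambda s:print(s,round(bot.get_time_s(),2),np.round(bot.get_ee_pos(),1),np.round(bot.get_force(),1))
bot.pause(0.75);t("held")
bot.move_l([*(B-60*u),104],rate=130);t("back")
bot.move_l([*(B-60*u),230],rate=200);t("up")
a=np.radians(-45)
bot.move_l([400*np.cos(a),400*np.sin(a),330],rate=250);t("away")
for n in("scene","top"):
    c=viewer.camera(n);cv2.imwrite(f"pics/{n}11.png",c["img"][:,:,::-1])
E
python3 -c "
import cv2,numpy as np
a=cv2.imread('pics/scene11.png')[180:380,170:420];b=cv2.imread('pics/top11.png')[180:320,180:430]
a=cv2.resize(a,None,fx=1.6,fy=1.6);b=cv2.resize(b,None,fx=1.6,fy=1.6);o=np.zeros((320,800,3));o[:,:400]=a;o[:224,400:]=b
cv2.imwrite('pics/z11.png',np.clip(o*1.6,0,255).astype('uint8'))
for n in('scene0','scene11'):
  m=(cv2.imread(f'pics/{n}.png')[250:282,350:380].max(2)<60).astype('uint8');k,l,s,c=cv2.connectedComponentsWithStats(m);i=1+s[1:,4].argmax();print(n,s[i],c[i]+[350,250])
for n in('scene0','scene11'):
  m=(cv2.imread(f'pics/{n}.png')[212:242,192:224].max(2)<60).astype('uint8');k,l,s,c=cv2.connectedComponentsWithStats(m);i=1+s[1:,4].argmax();print('paddle',n,s[i],c[i]+[192,212])
"
```

```text
held 19.77 [ 494.2 -315.6  103.7] [-9.6 -4.2 -1.3]
back 20.47 [ 430.5 -338.1  104.5] [ 1.1 -0.5  0.7]
up 21.25 [ 429.3 -336.7  229.2] [ 0.3 -0.2 -0.7]
away 22.14 [ 283.1 -283.   329.3] [-0.4 -0.9 -0.2]
scene0 [  5   6  20  24 326] [364.19018405 265.83742331]
scene11 [  5   6  20  24 319] [364.23197492 265.63322884]
paddle scene0 [  4   6  24  24 453] [207.72847682 229.80794702]
paddle scene11 [  4   6  24  24 448] [207.70982143 229.81696429]
```

View pics/z11.png

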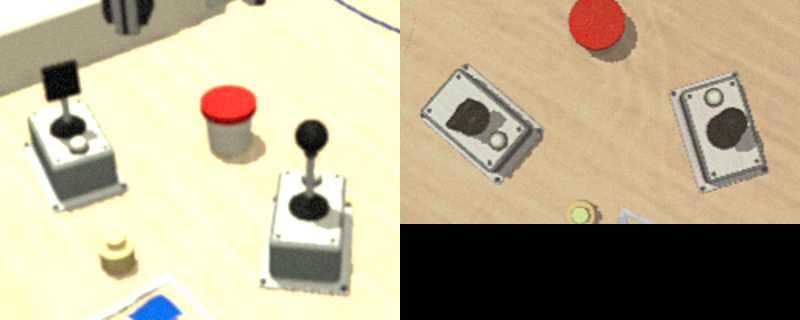

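The ball lever is upright again, at (364.2,265.6) against (364.2,265.8) at the start. The paddle has not moved, at (207.7,229.8). The arm is clear of everything, so I'm handing the job in.

```bash
python3 -c "
from workcell import bot,order
order.job_done();print(bot.get_time_s())"
```

```text
the job is handed in; nothing more can be done
the job is handed in; nothing more can be done
```

I tilted the ball-topped lever fully over towards its lamp, held it there for just over a second, and backed off so it sprang upright. It took two pushes, so the lever was tilted towards the lamp twice. The job was handed in at about 22 s of the 29 s allowed.

- **First push (about 7–15 s):** the closed fingertips sit about 20 mm higher than I had assumed, so they rode up over the ball. The force stayed flat at about 2 N, so I could not confirm the lever had reached its stop. I lifted straight up to let the lever go, rather than drag it backwards.
- **Second push, 20 mm lower:** the force rose from 3.9 to 10.4 N over the last 3 mm, which is the hard stop. I held it there for just over a second, until 19.8 s, then retracted.
- **Last checks:** after retracting, the ball was within 0.2 px of its starting image position. The paddle was unmoved, also within 0.2 px. The wrist force was back to noise level, with the arm clear of everything.
- **Disagreement:** the picture from the first push suggested full or nearly full tilt, while its force suggested somewhat less. The tilt angle was never measured directly.

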